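# Snap the test coupler onto the tilted port and hold it

## Task

Open both flaps of the carton past upright, take out the blue-handled test coupler, and press it squarely onto the tilted brass nipple of the test port until it snaps over the rollers and is fully home against the red-ringed face. Finish while still gripping it and holding it home there against the spring, which pushes it back off if you ease up. Leave the flaps open, and leave the other parts in the carton and on the bench where they are.

Things in the scene. Friction and masses are not known exactly. Their poses are not given: they have to be found in the camera images.
- carton: Brown carton fixed to the bench: 220 mm long (its x) x 190 (its y) x 115 high, walls 4 mm, inner floor at 5 mm, open top under two flaps; end flaps already folded down outside. Origin: centre of the underside; z up. Partitions 35 mm high make three cells along x, centres at x = -70, 0, +70 mm: the coupler and two short spare fittings, in any order.
- flap_left (a joint): Angle (rad) of the flap on the carton's +y side: 0 = flat over the box, 1.57 = upright, 3.14 = level outwards, stop at 3.8. Starts ajar, 0.6 to 1.0. Panel 214 x 48 x 3 mm, free edge towards the carton's middle when shut; a gap of 90 mm or more is open between the two flaps. It stays where it is left; about 0.9 N at its free edge moves it.
- flap_right (a joint): The same for the flap on the carton's -y side. A closed gripper lowered into the gap between the flaps until its tips are about 14 mm above the rim, then moved outwards over the rim, pushes an ajar flap open.
- flap_left_hinge (a point): Middle of the left flap's hinge line, on the rim, 93 mm to the +y side of the carton's centre and 116.5 mm above the bench. The hinge line runs along the carton's x.
- flap_right_hinge (a point): The same for the right flap, on the carton's -y side.
- coupler_center (a point): Centre of the round test coupler, half-way up (47.5 mm above its mouth). It stands mouth down in a carton cell. z = its axis, up. 95 mm high, about 0.22 kg. Blue grip, 30 mm diameter, from 42 to 92 mm above the mouth: grip it about 70 mm above the mouth so that the fingertips clear the port.
- coupler_mouth (a point): Centre of the coupler's open lower end; z = its axis, towards the grip. The steel socket is 30 mm in diameter outside, 21 mm inside, 24 mm deep, with a rounded brass ring 39 mm in diameter centred 6 mm above the mouth.
- nipple_seat (a point): Centre of the port's tilted face at the foot of the brass nipple, in the red ring, about 85 mm above the bench; z points out along the nipple, 25 degrees off vertical, leaning to the port's -x side (to the robot at yaw 0). Nipple 16 mm diameter, 18 mm long, with a sprung 8 mm pin out to 34 mm above the face. Fully home the coupler's mouth lies on this face, the axes in line.
- nipple_rollers (a point): Point on the nipple's axis 11 mm above the face, midway between two sprung rollers at +y and -y of the nipple's frame (33 mm apart, their jaws out to 33 mm from the axis, 15 mm above the face). The coupler's ring meets them with its mouth 11 mm above the face and snaps past them at 5 mm. The coupler may be turned any way about its axis.
- valve (a joint): Travel (m) of the sprung pin in the nipple: 0 = out, 0.010 when the coupler is fully home. The coupler meets it with its mouth 10 mm above the face. Pin force 5 N at first, plus 1 N per mm. Pushing the coupler on takes up to 13 N in all, less after the snap; holding it home takes 8 to 10 N, and it does not stay on by itself.
- cap: Short brass spare cap, 34 mm diameter, 40 mm high, in a carton cell; leave. Origin: centre of its underside.
- adapter: White plastic spare adapter, 38 mm diameter, 45 mm high, in a carton cell; leave. Origin: centre of its underside.
- wrench: Steel wrench, 160 mm long, lying on the bench; leave. Origin: centre of its underside.
- weight: Steel 0.5 kg weight, 38 mm diameter, 58 mm high, on the bench; leave. Origin: centre of its underside.
- jar: Small jar, 56 mm diameter, 75 mm high; leave. Origin: centre of its underside.
- sample_tray: Black tray 85 x 110 x 18 mm; leave. Origin: centre of its underside.
- dish: White dish, 90 mm diameter, 30 mm high; leave. Origin: centre of its underside.
Mind the look-alikes: they are no part of the job. Leave any orange look-alike of the part that bears nipple_seat alone.

How it is judged:
By the outcome, as a careful person would: the job done as asked, in the order asked, and still so for the second after the job is handed in, while the arm keeps its last pose, push and grip.
It also fails if it takes over 58 s, if anything falls off the work surface, if the arm or the gripper's body presses on something with over 40 N, if the wrist force passes 120 N, or if a joint passes its speed limit or range.

## Robot

A 6-joint arm with a two-finger parallel gripper is mounted at the origin on the work surface. World frame = base frame: x ahead of the robot, y to its left, z up, the work surface at z = 0. Lengths are in m, angles in rad, forces in N, time in s.
With the tool pointing down it reaches from about 0.325 to 0.875 m from the base axis. Payload 4.4 kg.
Tool frame: the origin (TCP) lies midway between the tips of the shut fingers; the grasp point (between the pads) lies 19 mm behind it; z points along the fingers, y is the line along which they close (so a half turn about z gives the same grasp; the last joint's range is limited). The gripper opens to 85 mm and grips with 20 to 120 N. Pads are 22 mm wide; open, the fingers measure 114 mm over their backs; the gripper's body (76 mm by 85 mm) begins 54 mm behind the grasp point. The pads swing forward as they close: fully open they stand 13 mm farther back than shut.
Start: joints at [1.129, 0.207, 1.542, -0, 1.393, -0.15], TCP at [0.165, 0.551, 0.231] pointing down, gripper open.
Joint ranges: [-2.73, 2.73], [-0.86, 2.22], [0.23, 2.46], [-1.11, 4.25], [0.08, 2.63], [-2.82, 2.82]. Speed limits (rad/s): [2.79, 2.79, 3.14, 3.14, 3.14, 3.14].

## Interface

Orientations are given as a rotation vector (axis times angle).
In Python, from plant import sensors, grab_frame, ctrl gives the robot as it stands. The module is installed in compiled form; this text tells all that it offers.
- The arm moves only by the tool step_arm, never from a script. Its argument "plan" is a list that holds one entry, the list of rows, each a list of 7 numbers: the shift along the tool's x, y, z in cm, then the turn, a rotation vector about the tool's x, y, z in degrees, then the opening, from -1 (shut) to 1 (fully open). A call has 1 to 10 rows; each row shifts and turns the commanded pose from where the row before left it, along the tool's axes as they then stand; what a row does not reach is not made up. A row lasts 1/10 s, in which the tool goes at most 50 mm and 8.59 degrees, less where a joint would pass 70% of its speed; a pose out of reach is approached as far as the arm can. A call with a gripper value outside its range is refused whole. The fingers move at their own pace and stop on an object; "newtons" is the grip in N (left out, the last holds). Time passes only in rows, so rows that do not move let the fingers close. It gives the time, the measured TCP pose, the force, the opening and the grip force at its end, in the units of the state.
- sensors.read_state(): the state, without advancing time (a new reading comes with each control period).
- grab_frame(name): name is "scene" or "top" or "wrist"; returns a dict with "frame" (384x512x3 uint8, red, green, blue), "depth" (384x512 float32, m along the optical axis (not along the pixel's ray), 0 where there is no reading), "camera_matrix" (3x3 intrinsics, pixels), "R" (3x3) and "t" (3): a world point X has camera coordinates R X + t; the wrist camera has in their place "hand_eye" (4x4, takes a point from camera to tool coordinates, whose origin is the TCP and whose axes are the flange's). Camera axes: x right, y down, z forward; pixel columns grow to the right and rows downward; lengths in m; the calibration is good to about 2 mm. A picture is of the moment at which its call begins: read the wrist's pose just before it.
- ctrl.hand_in(): hands the job in; it is judged then, once.
The state is a dict: "time": time; "q": joint angles; "joint_velocities": joint speeds; "effort": joint torques, N m; "ee_pos": TCP position; "tcp_rot": TCP orientation; "force": force on the tool from outside, world axes, zero at the start; "ft_torque": the same for the moment, N m; "width": finger opening in m; "grasp_force": force on a finger pad.
Only numpy, scipy, OpenCV 4.12 (cv2) and the standard library are available. Lean on these libraries where they do the work, as an engineer would, in place of code of your own. Each camera call takes 0.05 s, during which the arm holds its last target. There are 200 camera calls.

## Working session

There is one attempt and no reset: what is moved stays moved. The work goes in short steps, Python scripts to look and compute and a tool call to move; the robot and the scene stay as the last step left them, time stands still between calls to the robot, and variables do not carry over. Pictures are saved under pics/ and viewed, at most 10 in all, crops included, and the job is handed in when it is done.

Besides the shell and the picture viewer there is one more tool, called after "Request:" by a JSON object that holds its "op" and its "data". step_arm: Moves the arm, as the interface text tells. Its arguments: {"type":"object","properties":{"plan":{"type":"array"},"newtons":{"type":"number"}},"required":["plan"]}

```bash
mkdir -p pics; cat > h.py <<'E'
import numpy as np, cv2
from scipy.spatial.transform import Rotation as Rn
from plant import sensors, grab_frame, ctrl
def grab(n):
    s=sensors.read_state(); f=grab_frame(n)
    K=f["camera_matrix"]
    if n=="wrist":
        T=np.eye(4);T[:3,:3]=Rn.from_rotvec(s["tcp_rot"]).as_matrix();T[:3,3]=s["ee_pos"]
        M=T@f["hand_eye"]; f["Rc"],f["c"]=M[:3,:3],M[:3,3]
    else:
        f["Rc"]=np.array(f["R"]).T; f["c"]=-f["Rc"]@np.array(f["t"])
    v,u=np.mgrid[0:384,0:512]
    d=f["depth"]
    P=np.stack([(u-K[0,2])/K[0,0]*d,(v-K[1,2])/K[1,1]*d,d],-1)
    f["X"]=P@f["Rc"].T+f["c"]
    return f
def save(n,im,s=1): cv2.imwrite("pics/"+n,cv2.resize(cv2.cvtColor(im,cv2.COLOR_RGB2BGR),None,fx=s,fy=s))
def ray(f,u,v,z):
    d=f["Rc"]@np.linalg.inv(f["camera_matrix"])@np.array([u,v,1.]); return f["c"]+d*(z-f["c"][2])/d[2]
E
python3 - <<'E'
from h import *
np.set_printoptions(precision=3,suppress=True)
s=sensors.read_state();print(s)
a=grab("scene");b=grab("top")
np.savez("a.npz",**a);np.savez("b.npz",**b)
save("scene.png",a["frame"],1.5);save("top.png",b["frame"],1.5)
print(a["c"],b["c"],b["Rc"])
E
```

```text
{'time': 0.0, 'q': array([ 1.13 ,  0.207,  1.543, -0.   ,  1.393, -0.15 ]), 'joint_velocities': array([ 0.002, -0.   , -0.001,  0.002, -0.   , -0.   ]), 'effort': array([ -0.002, -38.304, -29.159,  -0.   ,   0.011,  -0.   ]), 'ee_pos': array([0.165, 0.55 , 0.23 ]), 'tcp_rot': array([-0.455, -3.108,  0.003]), 'force': array([-0.317,  0.564, -0.28 ]), 'ft_torque': array([-0.005,  0.056, -0.058]), 'grasp_force': 0.0, 'width': 0.08540199134732814}
[1.251 0.437 1.264] [ 0.367 -0.105  1.064] [[-0.113 -0.972  0.206]
 [-0.994  0.111 -0.02 ]
 [-0.003 -0.207 -0.978]]
```

View pics/scene.png

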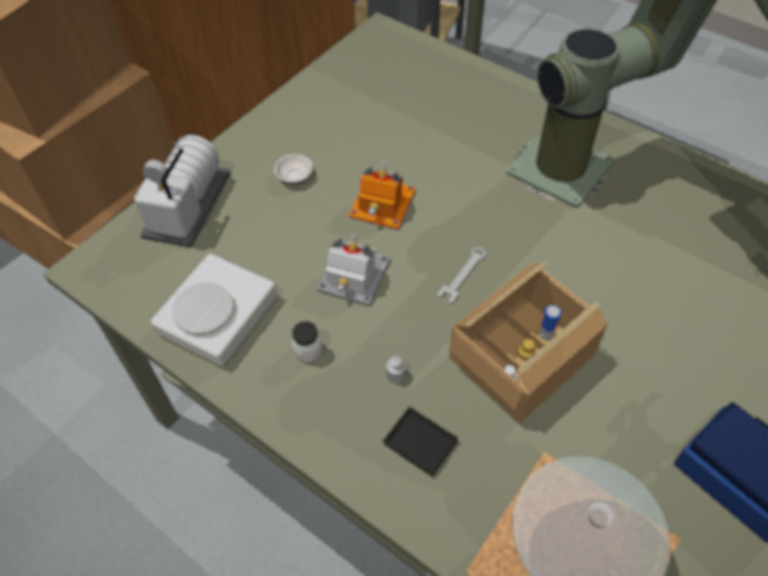

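View pics/top.png

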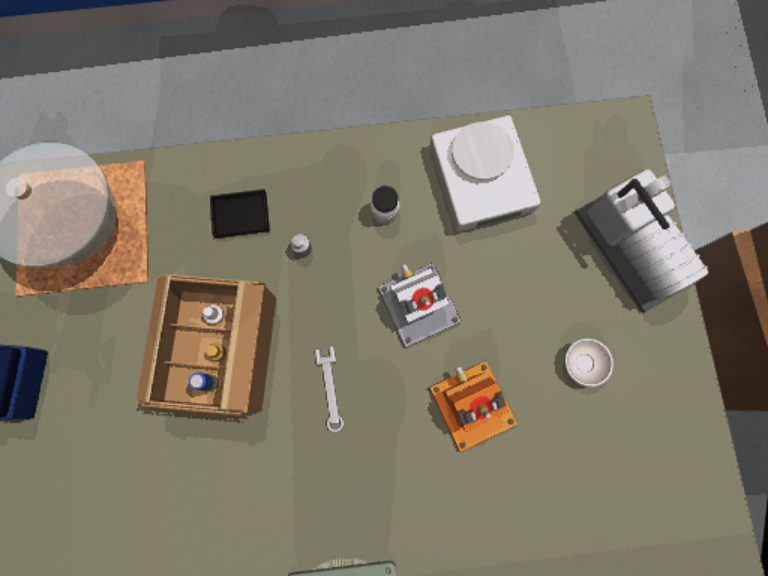

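Scene (1.5×): carton at about (205,345) in the top view, with the blue-topped coupler at (201,381), brass cap (213,351) and white adapter (212,314). There are two candidate ports: grey at (424,300) and orange at (482,408). The grey one is meant, since orange is the look-alike to leave alone.

```bash
python3 - <<'E'
from h import *
np.set_printoptions(precision=4,suppress=True)
for n in "ab":
    f=dict(np.load(n+".npz")); X=f["X"]; im=f["frame"]; hsv=cv2.cvtColor(im,cv2.COLOR_RGB2HSV)
    def rep(name,m):
        k,l,st,ce=cv2.connectedComponentsWithStats(m.astype(np.uint8))
        for i in range(1,k):
            if st[i,4]>15:
                p=X[l==i]; print(n,name,ce[i],st[i,4],np.median(p,0),"zmax",np.percentile(p[:,2],98))
    H,S,V=[hsv[...,i].astype(int) for i in range(3)]
    box=(np.linalg.norm(X[...,:2]-[0.4,0.2],axis=-1)<0.35)
    rep("blue",(H>100)&(H<130)&(S>120)&(V>80)&box)
    rep("red",((H<6)|(H>174))&(S>170)&(V>100)&(X[...,2]>0.04)&(X[...,2]<.14))
    # carton: brown
    br=(H>8)&(H<20)&(S>80)&(X[...,2]>0.01)&(X[...,2]<.2)
    k,l,st,ce=cv2.connectedComponentsWithStats(br.astype(np.uint8))
    i=max(range(1,k),key=lambda i: st[i,4] if np.all(np.linalg.norm(np.median(X[l==i],0)[:2]-[0.4,0.25])<.15) else 0)
    p=X[l==i]; print(n,"carton",ce[i],st[i,4],np.median(p,0))
    for lo,hi in((.1,.113),(.113,.119),(.119,.13),(.13,.14),(.14,.15),(.15,.165)):
        q=p[(p[:,2]>lo)&(p[:,2]<hi)]; 
        if len(q)>5: print(lo,len(q),cv2.minAreaRect((q[:,:2]*1000).astype(np.float32)))
t=dict(np.load("b.npz"))["frame"]; s=dict(np.load("a.npz"))["frame"]
A=cv2.resize(t[175:285,85:190],None,fx=4,fy=4,interpolation=3)
B=cv2.resize(t[165:240,245:320],(440,440),interpolation=3)
save("crop.png",np.hstack([cv2.resize(A,(420,440)),B][:2])[:, :800] if 0 else np.hstack([cv2.resize(A,(380,400)),cv2.resize(B,(400,400))]))
E
```

```text
a blue [366.0133 214.4667] 75 [0.4606 0.2137 0.0797] zmax 0.09650273586084519
a carton [351.0339 227.6328] 4687 [0.5351 0.2057 0.0933]
0.1 486 ((513.7882080078125, 195.42982482910156), (188.91944885253906, 237.62071228027344), 77.92777252197266)
0.113 358 ((514.594970703125, 193.0240478515625), (190.52110290527344, 233.88864135742188), 78.54996490478516)
0.119 440 ((516.3394775390625, 193.30445861816406), (187.1161346435547, 227.55746459960938), 78.50415802001953)
0.13 440 ((513.3998413085938, 194.11074829101562), (172.163818359375, 214.0697021484375), 78.43360137939453)
0.14 328 ((513.4027709960938, 193.42465209960938), (150.66104125976562, 213.00669860839844), 78.88935089111328)
0.15 98 ((522.1017456054688, 191.23904418945312), (133.6875457763672, 199.76112365722656), 78.53987884521484)
b blue [131.8947 254.0789] 38 [0.4427 0.208  0.0966] zmax 0.0996970485445357
b red [281.6476 198.5429] 105 [ 0.5502 -0.1978  0.0871] zmax 0.09422686410326954
b red [320.2589 270.0982] 112 [ 0.3491 -0.2731  0.0886] zmax 0.09572880453393691
b carton [140.4012 229.6898] 4546 [0.5036 0.1505 0.1157]
0.1 225 ((507.5462951660156, 192.8740234375), (185.07022094726562, 233.51840209960938), 78.47270965576172)
0.113 438 ((508.58563232421875, 195.49667358398438), (191.15672302246094, 231.32936096191406), 78.21200561523438)
0.119 592 ((505.189208984375, 196.0827178955078), (188.5207061767578, 219.6842041015625), 78.94722747802734)
0.13 576 ((508.9818115234375, 193.6701202392578), (170.5799560546875, 213.79208374023438), 78.82526397705078)
0.14 571 ((508.77642822265625, 193.12417602539062), (152.97817993164062, 213.70953369140625), 78.38461303710938)
0.15 331 ((508.5794982910156, 194.53912353515625), (133.87521362304688, 213.2410125732422), 78.55302429199219)
```

View pics/crop.png

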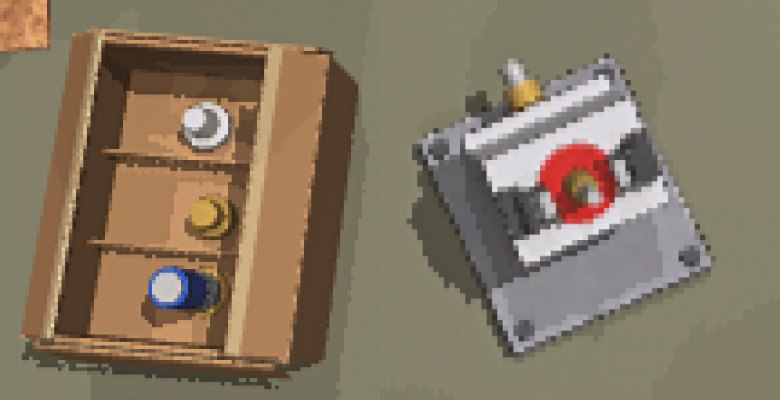

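Grey port confirmed: red ring, brass nipple, small side connector. The carton is centred at about (0.51, 0.194) with its x axis at about -11.5°. Both flaps stand at about 1 rad, and the coupler is in the cell nearest the robot. First I go above the carton with the gripper shut.

Request:
{"op": "step_arm", "data": {"plan": [[[-4, -2.2, 0, 0, 0, 0, -1], [-4, -2.2, 0, 0, 0, 0, -1], [-4, -2.2, 0, 0, 0, 0, -1], [-4, -2.2, 0, 0, 0, 0, -1], [-4, -2.2, 0, 0, 0, 0, -1], [-4, -2.2, 0, 0, 0, 0, -1], [-4, -2.2, 0, 0, 0, 0, -1], [-4, -2.2, 0, 0, 0, 0, -1], [-4, -2.2, 0, 0, 0, 0, -1], [-4, -2.2, 0, 0, 0, 0, -1]]]}}

```text
time: 1.1
ee_pos: [0.4857, 0.2238, 0.2309]
tcp_rot: [-0.455, -3.108, 0.0]
force: [0.7, 0.6, -0.2]
width: 0.0003
grasp_force: 0.0
```

```bash
cat >> h.py <<'E'
np.set_printoptions(precision=4,suppress=True)
def go(p,R=None):
    "shift (cm) in present tool axes, then turn (deg) about tool axes"
    s=sensors.read_state(); R0=Rn.from_rotvec(s["tcp_rot"]); 
    print("t",round(s["time"],2),"pos",s["ee_pos"],"F",s["force"],"w",s["width"],"gf",s["grasp_force"])
    print("shift cm",R0.inv().apply(np.array(p)-s["ee_pos"])*100, end=" ")
    if R is not None:
        r=(R0.inv()*Rn.from_matrix(R)).as_rotvec(degrees=True); print("turn deg",r)
    else: print()
def down(yaw):  # tool down, tool y at angle yaw(deg)
    a=np.radians(yaw); y=np.array([np.cos(a),np.sin(a),0]); z=np.array([0,0,-1.]); return np.stack([np.cross(y,z),y,z],1)
C=np.array([.511,.194]); yw=78.5; cy=np.array([np.cos(np.radians(yw)),np.sin(np.radians(yw))]); cx=np.array([cy[1],-cy[0]])
def cart(x,y,z): return np.append(C+x*cx+y*cy,z)
E
python3 - <<'E'
from h import *
print(cx,cy); go(cart(0,0,.13),down(yw))
E
```

```text
[ 0.9799 -0.1994] [0.1994 0.9799]
t 1.1 pos [0.4857 0.2238 0.2309] F [ 0.7245  0.6269 -0.2179] w 0.0002775663623917833 gf 0.0
shift cm [-3.2832 -2.1265 10.0845] turn deg [-0.0093 -0.0399 -5.1722]
```

Request:
{"op": "step_arm", "data": {"plan": [[[-3.3, -2.1, 0, 0, 0, 0, -1], [0, 0, 3, 0, 0, -5.2, -1], [0, 0, 4, 0, 0, 0, -1], [0, 0, 3, 0, 0, 0, -1], [0, 3, 0, 0, 0, 0, -1], [0, 2, 0, 0, 0, 0, -1], [0, 2, 0, 0, 0, 0, -1], [0, 2, 0, 0, 0, 0, -1], [0, 2, 0, 0, 0, 0, -1], [0, 1.0, 0, 0, 0, 0, -1]]]}}

```text
time: 2.1
ee_pos: [0.534, 0.3137, 0.1304]
tcp_rot: [-0.313, -3.124, 0.002]
force: [0.3, -1.4, 1.0]
width: 0.0003
grasp_force: 0.5
```

Request:
{"op": "step_arm", "data": {"plan": [[[0, -4, 0, 0, 0, 0, -1], [0, -4, 0, 0, 0, 0, -1], [0, -4, 0, 0, 0, 0, -1], [0, -3, 0, 0, 0, 0, -1], [0, -2, 0, 0, 0, 0, -1], [0, -2, 0, 0, 0, 0, -1], [0, -2, 0, 0, 0, 0, -1], [0, -2, 0, 0, 0, 0, -1], [0, -1.0, 0, 0, 0, 0, -1], [0, 0, 0, 0, 0, 0, -1]]]}}

```text
time: 3.1
ee_pos: [0.4867, 0.0772, 0.1313]
tcp_rot: [0.316, 3.125, -0.001]
force: [0.1, 0.0, 0.4]
width: -0.0003
grasp_force: 0.0
```

```bash
python3 - <<'E'
from h import *
go(cart(-.09,0,.25),down(yw))
b=grab("top"); X=b["X"]; m=np.zeros((384,512),bool)
q=((X[...,:2]-C)); u=q@cx; v=q@cy
for side in (1,-1):
    k=(abs(u+.02)<.08)&(v*side>.08)&(v*side<.15)&(X[...,2]>.08)&(X[...,2]<.18)
    P=np.c_[v[k]*side,X[...,2][k]]
    for a in np.arange(.08,.15,.01):
        w=P[(P[:,0]>=a)&(P[:,0]<a+.01)]
        if len(w): print(side,round(a,2),len(w),np.median(w[:,1]))
E
```

```text
t 3.1 pos [0.4867 0.0772 0.1313] F [0.1495 0.0108 0.4193] w -0.000281496486486867 gf 0.0
shift cm [  8.9499  11.9123 -11.8732] turn deg [-0.0265  0.0142 -0.0528]
1 0.1 142 0.1235360246461687
1 0.11 278 0.1259466441209383
1 0.12 286 0.12921831599824052
1 0.13 268 0.1325890370582266
1 0.14 5 0.13189574653741198
-1 0.1 2 0.12522811423666447
-1 0.11 31 0.12819415719469884
-1 0.12 150 0.13244087960731837
-1 0.13 140 0.13566340416486933
```

Both flaps are open to about 2.8 rad. Now I go above the coupler for a close look.

Request:
{"op": "step_arm", "data": {"plan": [[[0, 0, -4, 0, 0, 0, 1], [0, 2, -4, 0, 0, 0, 1], [2, 4, -2, 0, 0, 0, 1], [3, 3, -2, 0, 0, 0, 1], [2, 3, 0, 0, 0, 0, 1], [0, 0, 0, 0, 0, 0, 1]]]}}

```text
time: 3.75
ee_pos: [0.4404, 0.2137, 0.2521]
tcp_rot: [0.304, 3.126, 0.003]
force: [0.5, 0.3, 0.1]
width: 0.0845
grasp_force: 0.0
```

```bash
python3 - <<'E'
from h import *
f=grab("wrist"); np.savez("w.npz",**f); X=f["X"]
hsv=cv2.cvtColor(f["frame"],cv2.COLOR_RGB2HSV); H,S,V=[hsv[...,i].astype(int) for i in range(3)]
m=(H>100)&(H<130)&(S>120)&(V>60)
print(m.sum(), f["c"], f["Rc"][:,2])
k,l,st,ce=cv2.connectedComponentsWithStats(m.astype(np.uint8))
for i in range(1,k):
    if st[i,4]>50:
        p=X[l==i]; print(ce[i],st[i],np.median(p,0),np.percentile(p,[2,98],axis=0))
# top disc: points z .09-.105 near
q=(X[...,2]>.085)&(X[...,2]<.108)&(np.linalg.norm(X[...,:2]-cart(-.07,0,0)[:2],axis=-1)<.03)
p=X[q]; print("top pts",len(p),cv2.minEnclosingCircle((p[:,:2]*1000).astype(np.float32)),np.median(p[:,2]))
go(cart(-.07,0,.25))
save("w1.png",f["frame"],1.5)
E
```

```text
338 [0.3646 0.2299 0.3948] [ 0.2961 -0.056  -0.9535]
[257.0621 170.9596] [244 159  27  33 322] [0.4353 0.2141 0.0953] [[0.431  0.1989 0.0543]
 [0.4592 0.2263 0.0972]]
top pts 577 ((445.376220703125, 213.14935302734375), 15.032090187072754) 0.09799675446843725
t 3.8 pos [0.441  0.2118 0.2514] F [ 0.4776  0.4512 -0.5796] w 0.08558658138281677 gf 0.0
shift cm [-0.2123 -0.3495  0.1421]
```

View pics/w1.png

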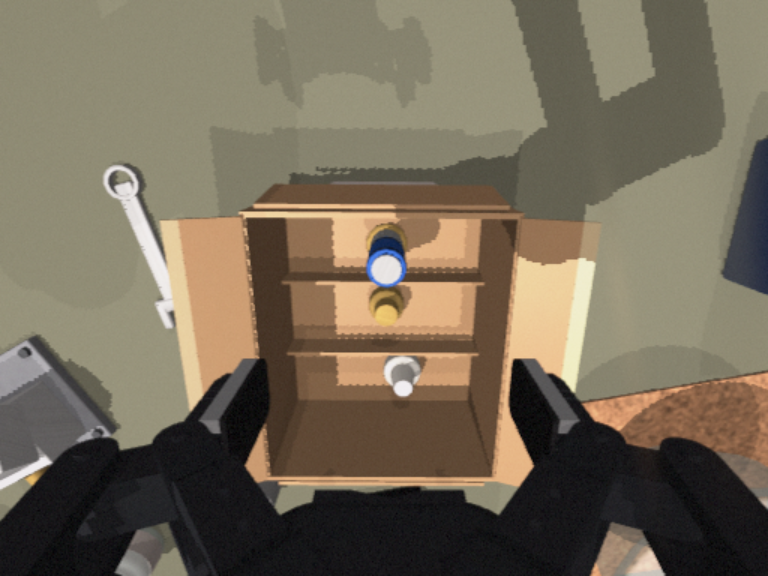

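The wrist view shows the coupler standing in the near cell, its white top at (386,268). The cap is at (386,308) and the adapter at (402,378), and both flaps lie open. I descend and grip.

Request:
{"op": "step_arm", "data": {"newtons": 80, "plan": [[[-0.4, 0.2, 4.5, 0, 0, 0, 1], [0, 0, 4.5, 0, 0, 0, 1], [0, 0, 4.5, 0, 0, 0, 1], [0, 0, 4, 0, 0, 0, 1], [0, 0, 2, 0, 0, 0, 1], [0, 0, 0, 0, 0, 0, 1], [0, 0, 0, 0, 0, 0, -1], [0, 0, 0, 0, 0, 0, -1], [0, 0, 0, 0, 0, 0, -1], [0, 0, 0, 0, 0, 0, -1]]]}}

```text
time: 4.8
ee_pos: [0.4476, 0.211, 0.0579]
tcp_rot: [0.313, 3.123, 0.001]
force: [-2.9, -5.8, 23.7]
width: 0.0287
grasp_force: 77.8
```

```bash
python3 - <<'E'
from h import *
go([.441,.214,.25]); print(sensors.read_state()["q"])
E
```

```text
t 4.8 pos [0.4476 0.211  0.0579] F [-2.9113 -5.7816 23.7464] w 0.028656650077994013 gf 77.80511856079102
shift cm [  0.6484   0.1765 -19.2138] 
[ 0.2658  0.2587  1.8817 -0.0005  0.9983 -1.1049]
```

Request:
{"op": "step_arm", "data": {"plan": [[[0, 0, -2, 0, 0, 0, -1], [0, 0, -4, 0, 0, 0, -1], [0, 0, -5, 0, 0, 0, -1], [0, 0, -5, 0, 0, 0, -1], [0, 0, -5, 0, 0, 0, -1], [0, -2, -4, 0, 0, 0, -1], [0, -4, -2, 0, 0, 0, -1], [-1, -4.5, 0, 0, 0, 0, -1], [-1, -4.5, 0, 0, 0, 0, -1], [-1, -4.5, 0, 0, 0, 0, -1]]]}}

```text
time: 5.8
ee_pos: [0.4362, 0.0125, 0.3267]
tcp_rot: [0.312, 3.125, -0.0]
force: [0.8, -0.1, -2.8]
width: 0.0283
grasp_force: 79.5
```

Request:
{"op": "step_arm", "data": {"plan": [[[-1, -4.5, 0, 0, 0, 0, -1], [-1, -4.5, 0, 0, 0, 0, -1], [-1, -4.5, 0, 0, 0, 0, -1], [-1, -3, 0, 0, 0, 0, -1], [0, 0, 0, 0, 0, 0, -1], [0, 0, 0, 0, 0, 0, -1]]]}}

```text
time: 6.4
ee_pos: [0.4428, -0.156, 0.3259]
tcp_rot: [-0.316, -3.125, -0.002]
force: [-0.0, 0.3, -2.8]
width: 0.0283
grasp_force: 79.5
```

```bash
python3 - <<'E'
from h import *
go([.45,-.16,.32])
f=grab("wrist"); np.savez("w2.npz",**f)
save("w2.png",f["frame"],1.5)
E
```

```text
t 6.4 pos [ 0.4428 -0.156   0.3259] F [-0.0463  0.2631 -2.7932] w 0.02827384013197834 gf 79.47168588638306
shift cm [-0.7828 -0.2526  0.5911]
```

View pics/w2.png

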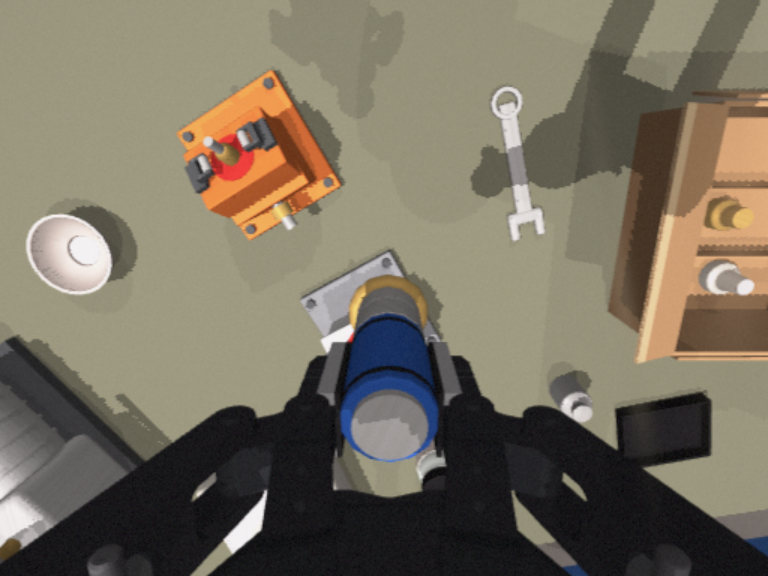

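The coupler is held with its brass ring at (388,300), and it hides the grey port at (370,310). I shift aside so that the port is visible.

Request:
{"op": "step_arm", "data": {"plan": [[[-2, 3.5, 0, 0, 0, 0, -1], [-2, 3.5, 0, 0, 0, 0, -1], [-1.5, 3, 0, 0, 0, 0, -1], [0, 0, 0, 0, 0, 0, -1], [0, 0, 0, 0, 0, 0, -1]]]}}

```text
time: 6.95
ee_pos: [0.5169, -0.0668, 0.3261]
tcp_rot: [-0.307, -3.126, 0.0]
force: [-0.4, 0.2, -3.4]
width: 0.028
grasp_force: 80.0
```

```bash
python3 - <<'E'
from h import *
go([.45,-.16,.32])
f=grab("wrist"); np.savez("w3.npz",**f)
print(f["camera_matrix"])
X=f["X"]; im=f["frame"]
hsv=cv2.cvtColor(im,cv2.COLOR_RGB2HSV); H,S,V=[hsv[...,i].astype(int) for i in range(3)]
m=((H<6)|(H>174))&(S>150)&(V>80)
k,l,st,ce=cv2.connectedComponentsWithStats(m.astype(np.uint8))
for i in range(1,k):
    if st[i,4]>30:
        p=X[l==i]; c=np.median(p,0); q=p[np.linalg.norm(p-c,axis=1)<.03]
        n=np.linalg.svd(q-q.mean(0))[2][2]; n*=np.sign(n[2])
        print(ce[i],st[i],q.mean(0),"n",n,"tilt",np.degrees(np.arccos(n[2])),"yaw",np.degrees(np.arctan2(-n[1],-n[0])))
c=min([ce[i] for i in range(1,k) if st[i,4]>30],key=lambda c:np.linalg.norm(X[int(c[1]),int(c[0]),:2]-[.55,-.198])).astype(int)
print(c)
x0=max(c[0]-55,0);y0=max(c[1]-50,0)
save("w3.png",im[y0:y0+100,x0:x0+110],7) ; print(x0,y0)
E
```

```text
t 6.95 pos [ 0.5169 -0.0668  0.3261] F [-0.4324  0.2049 -3.3843] w 0.027999922413928742 gf 79.98777866363525
shift cm [  4.7415 -10.4411   0.6183] 
[[279.2216   0.     259.0712]
 [  0.     279.2216 188.5796]
 [  0.       0.       1.    ]]
[69.7296 61.4413] [ 55  43  28  31 392] [ 0.349  -0.2735  0.0878] n [-0.398  -0.1464  0.9056] tilt 25.09306858870902 yaw 20.188885395269757
[173.2713 198.3811] [161 183  26  28 328] [ 0.5496 -0.1987  0.0866] n [-0.4024 -0.1414  0.9045] tilt 25.24399569613035 yaw 19.360862853089305
[173 198]
118 148
```

View pics/w3.png

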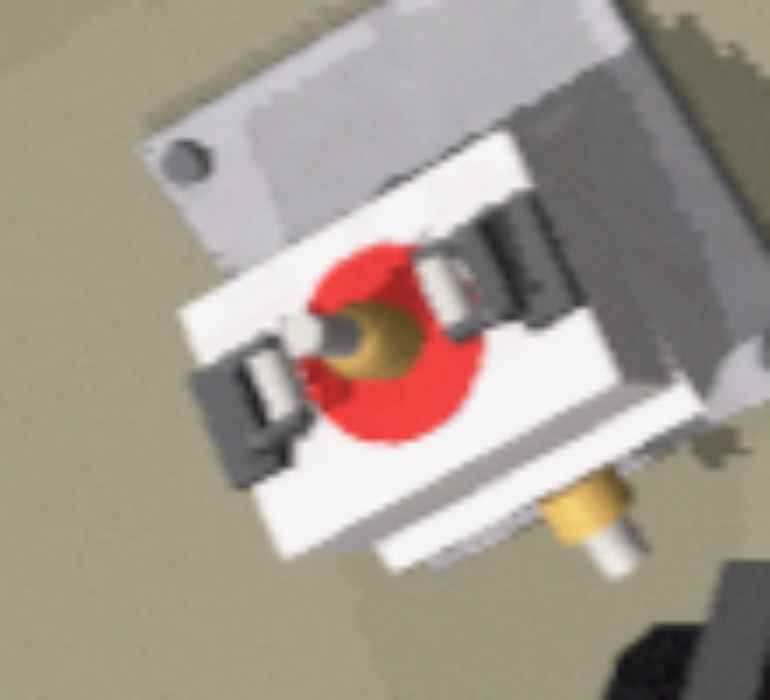

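The grey port is seen clear, in 7× crop coordinates: nipple base about (380,345), pin tip (303,333), rollers (272,385) and (445,290), and red ring outline at rows 243–443. Now I refine the seat, the axis, and the coupler's place in the hand.

```bash
cat > m.py <<'E'
from h import *
f=dict(np.load("w3.npz")); X=f["X"]; im=f["frame"]; Ki=np.linalg.inv(f["camera_matrix"]); Rc,c=f["Rc"],f["c"]
hsv=cv2.cvtColor(im,cv2.COLOR_RGB2HSV); H,S,V=[hsv[...,i].astype(int) for i in range(3)]
m=((H<6)|(H>174))&(S>150)&(V>80); m[:,:140]=0;m[:,220:]=0
p=X[m]; z0=p.mean(0)
def hit(u,v,n,p0):
    d=Rc@Ki@np.array([u,v,1.]); return c+d*((p0-c)@n)/(d@n)
cr=lambda u,v:(118+(u+.5)/7-.5,148+(v+.5)/7-.5)
# face edges -> port y
n=np.array([-.4024,-.1414,.9045])
for a,b in (((180,312),(505,130)),((290,557),(620,375))):
    e=hit(*cr(*b),n,z0)-hit(*cr(*a),n,z0); print("edge",np.linalg.norm(e),"dir yaw",np.degrees(np.arctan2(e[1],e[0]))-90)
A=hit(*cr(210,360),n,z0+.012*n);B=hit(*cr(560,265),n,z0+.012*n)
# white face plane
w=(S<40)&(V>200)&(np.linalg.norm(X-z0,axis=-1)<.045)&(abs((X-z0)@n)<.004)
P=np.r_[p,X[w]]; nn=np.linalg.svd(P-P.mean(0))[2][2]; nn*=np.sign(nn[2]); print("plane n",nn,np.degrees(np.arccos(nn[2])),np.degrees(np.arctan2(-nn[1],-nn[0])),len(P))
vs,us=np.nonzero(m)
for yaw in (21,25):
    a=np.radians(yaw); s=np.sin(np.radians(25)); n=np.array([-s*np.cos(a),-s*np.sin(a),np.cos(np.radians(25))])
    Y=np.array([-np.sin(a),np.cos(a),0]); Xa=np.cross(Y,n)
    Q=np.array([hit(u,v,n,P.mean(0)) for u,v in zip(us,vs)])
    q=np.c_[(Q-z0)@Xa,(Q-z0)@Y]*1000
    (e,r)=cv2.minEnclosingCircle(q.astype(np.float32)); ctr=z0+Xa*e[0]/1000+Y*e[1]/1000
    ctr+=n*((P.mean(0)-ctr)@n)
    print(yaw,"seat",ctr,"r",r)
    tip=ctr+.034*n; uv=f["camera_matrix"]@Rc.T@(tip-c); uv=uv[:2]/uv[2]; print("tip predicted crop",(uv-[118,148]+.5)*7)
    for s_ in(1,-1):
        tip=ctr+.011*n+s_*.0165*Y; uv=f["camera_matrix"]@Rc.T@(tip-c); uv=uv[:2]/uv[2]; print(" roller pred",(uv-[118,148]+.5)*7)
# coupler in hand: from w3 depth, tool frame
st=sensors.read_state(); R0=Rn.from_rotvec(st["tcp_rot"]).as_matrix()
T=(X-st["ee_pos"])@R0
for name,mm in(("blue",(H>100)&(H<130)&(S>120)&(V>40)),("brass",(H>15)&(H<30)&(S>110)&(V>60)&(T[...,2]>.02)&(T[...,2]<.07))):
    k=mm&(np.linalg.norm(T[...,:2],axis=-1)<.03); t=T[k]; 
    if len(t): print(name,len(t),np.percentile(t,[2,50,98],axis=0))
b=(H>100)&(H<130)&(S>120)&(V>40)&(np.linalg.norm(T[...,:2],axis=-1)<.03)
t=T[b]
for lo in np.arange(-.05,.05,.01):
    k=t[(t[:,2]>lo)&(t[:,2]<=lo+.01)]
    if len(k)>20:
        # x of the surface nearest the camera (max x), centre y
        print(round(lo,2),len(k),"ymin/max",np.percentile(k[:,1],[2,98])*1000,"xmax",np.percentile(k[:,0],95)*1000)
E
python3 m.py
```

```text
edge 0.08284280098414498 dir yaw 17.59068039463193
edge 0.08179041050758502 dir yaw 18.424390517993373
plane n [-0.4003 -0.1291  0.9073] 24.87124788346331 17.871974317448327 1247
21 seat [ 0.5476 -0.1988  0.0851] r 20.545408248901367
tip predicted crop [295.5672 337.6396]
 roller pred [425.7281 301.2425]
 roller pred [296.1766 383.5435]
25 seat [ 0.5478 -0.1988  0.0852] r 20.779273986816406
tip predicted crop [291.6876 341.8815]
 roller pred [420.983  298.9659]
 roller pred [298.7722 390.1294]
blue 2910 [[-0.0075 -0.0113 -0.0388]
 [ 0.0138  0.0024 -0.0278]
 [ 0.017   0.0161  0.007 ]]
brass 535 [[-0.0021 -0.0157  0.0429]
 [ 0.0143  0.001   0.0447]
 [ 0.021   0.0198  0.0475]]
-0.04 1322 ymin/max [-11.3538  16.2222] xmax 16.43989929913722
-0.03 545 ymin/max [-11.162   15.9096] xmax 16.78341806271262
-0.02 445 ymin/max [-11.2759  15.9104] xmax 16.823589262408046
-0.01 382 ymin/max [-11.3679  15.944 ] xmax 16.949592838597507
0.0 208 ymin/max [-10.7604  14.7617] xmax 16.943593821464326
```

```bash
cat >> h.py <<'E'
def port(yaw=18.):
    a=np.radians(yaw); s=np.sin(np.radians(25)); n=np.array([-s*np.cos(a),-s*np.sin(a),np.cos(np.radians(25))])
    Y=np.array([-np.sin(a),np.cos(a),0]); return n,np.stack([np.cross(Y,-n),Y,-n],1)
SEAT=np.array([.5476,-.1990,.0851]); OFF=np.array([.0018,.0024,.052])
def place(h,**k):
    n,R=port(); return SEAT+n*h-R@OFF, R
E
python3 - <<'E'
from h import *
go(*place(.06)); print(place(.06),sensors.read_state()["q"])
E
```

```text
t 7.0 pos [ 0.5166 -0.0677  0.3262] F [ 0.3487 -0.7419 -2.9605] w 0.028409719000694944 gf 79.98757481575012
shift cm [ -1.7617 -14.7078  13.8878] turn deg [ -6.4136 -24.4957 -28.8579]
(array([ 0.5049, -0.2154,  0.1874]), array([[-0.8619, -0.309 ,  0.4019],
       [-0.2801,  0.9511,  0.1306],
       [-0.4226,  0.    , -0.9063]])) [-0.2962  0.0323  1.5408 -0.0005  1.5691 -1.6692]
```

Request:
{"op": "step_arm", "data": {"plan": [[[0, -2, 0, -1.3, -4.9, -5.8, -1], [0, -2, 0, -1.3, -4.9, -5.8, -1], [0, -2, 0, -1.3, -4.9, -5.8, -1], [0, -2, 0, -1.3, -4.9, -5.8, -1], [0, -2, 0, -1.2, -4.9, -5.7, -1], [0, 0, 0, 0, 0, 0, -1], [0, 0, 0, 0, 0, 0, -1]]]}}

```text
time: 7.7
ee_pos: [0.5163, -0.1686, 0.3241]
tcp_rot: [-0.416, 2.677, 0.094]
force: [0.1, -0.1, -2.1]
width: 0.0286
grasp_force: 80.0
```

```bash
python3 - <<'E'
from h import *
go(*place(.06)); print(sensors.read_state()["q"])
E
```

```text
t 7.7 pos [ 0.5163 -0.1686  0.3241] F [ 0.1446 -0.1397 -2.138 ] w 0.028639958525386776 gf 80.04229545593262
shift cm [ 8.0469 -4.1268 11.3288] turn deg [-0.0815 -0.0281 -0.3212]
[-0.6897 -0.1315  1.761   0.3793  1.2863 -2.6347]
```

Request:
{"op": "step_arm", "data": {"plan": [[[4, -2, 0, 0, 0, 0, -1], [4, -2.1, 0, 0, 0, 0, -1], [0, 0, 4, 0, 0, 0, -1], [0, 0, 4, 0, 0, 0, -1], [0, 0, 3.3, 0, 0, 0, -1], [0, 0, 0, 0, 0, 0, -1], [0, 0, 0, 0, 0, 0, -1]]]}}

```text
time: 8.4
ee_pos: [0.5118, -0.2086, 0.1909]
tcp_rot: [-0.412, 2.686, 0.091]
force: [0.8, -0.3, -1.7]
width: 0.0283
grasp_force: 80.1
```

```bash
python3 - <<'E'
from h import *
go(*place(.06)); print(sensors.read_state()["q"])
f=grab("wrist"); np.savez("w4.npz",**f); save("w4.png",f["frame"],1.5)
a=grab("scene"); np.savez("a4.npz",**a); b=grab("top"); np.savez("b4.npz",**b)
E
```

```text
t 8.4 pos [ 0.5118 -0.2086  0.1909] F [ 0.7894 -0.2943 -1.651 ] w 0.028343316252606863 gf 80.06418228149414
shift cm [ 0.9303 -0.4417 -0.0334] turn deg [-0.1602 -0.4856 -0.5443]
[-0.7594  0.0309  1.8884  0.4326  1.0484 -2.8198]
```

View pics/w4.png

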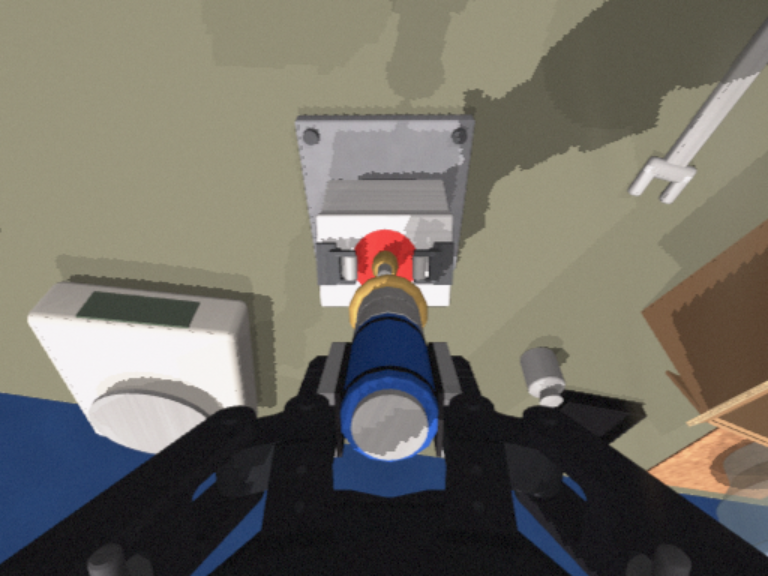

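The wrist view shows the nipple (384,262) almost in line with the coupler, with the rollers at (348,268) and (420,268) on either side. Joint 6 has reached its limit, so I spin the tool back about the coupler's own axis.

Request:
{"op": "step_arm", "data": {"plan": [[[0, 0, 0, 0, 0, 8, -1], [0, 0, 0, 0, 0, 8, -1], [0, 0, 0, 0, 0, 8, -1], [0, 0, 0, 0, 0, 6, -1], [0, 0, 0, 0, 0, 0, -1], [0, 0, 0, 0, 0, 0, -1]]]}}

```text
time: 9.15
ee_pos: [0.5119, -0.2105, 0.1924]
tcp_rot: [0.299, 2.721, 0.237]
force: [-0.9, 0.7, -2.5]
width: 0.0284
grasp_force: 80.1
```

```bash
cat >> h.py <<'E'
def place(h,spin=30,**k):
    n,R=port(); R=R@Rn.from_rotvec([0,0,np.radians(spin)]).as_matrix(); return SEAT+n*h-R@OFF, R
E
python3 - <<'E'
from h import *
go(*place(.06)); print(sensors.read_state()["q"])
E
```

```text
t 9.15 pos [ 0.5119 -0.2105  0.1924] F [-0.9416  0.725  -2.4801] w 0.028438093136541536 gf 80.0998306274414
shift cm [ 0.7969 -0.8201  0.1204] turn deg [-0.5288 -0.1217 -0.4572]
[-0.7619  0.0289  1.8877  0.4331  1.0473 -2.2992]
```

Request:
{"op": "step_arm", "data": {"plan": [[[0.8, -0.8, 0.1, -0.5, -0.1, 0, -1], [0, 0, 0, 0, 0, 0, -1], [0, 0, 0, 0, 0, 0, -1]]]}}

```text
time: 9.45
ee_pos: [0.5034, -0.2156, 0.1858]
tcp_rot: [0.3, 2.718, 0.251]
force: [0.7, 0.3, -2.8]
width: 0.0282
grasp_force: 80.1
```

```bash
cat > m2.py <<'E'
from h import *
s=sensors.read_state(); go(*place(.06)); f=grab("wrist"); X=f["X"]; im=f["frame"]
R0=Rn.from_rotvec(s["tcp_rot"]).as_matrix(); T=(X-s["ee_pos"])@R0
hsv=cv2.cvtColor(im,cv2.COLOR_RGB2HSV); H,S,V=[hsv[...,i].astype(int) for i in range(3)]
m=((H<6)|(H>174))&(S>150)&(V>80)&(np.linalg.norm(T[...,:2],axis=-1)<.05)
n,R=port(); nt=R0.T@n; print("axis in tool",nt)
t=T[m]; print("red",len(t),np.percentile(t,[2,50,98],axis=0)*1000, "svd n",np.linalg.svd(t-t.mean(0))[2][2])
# circle fit r=20.5 in port frame relative to predicted seat (in-plane offsets along port x', y)
w=X[m]-SEAT; px=w@(-R[:,0])*1000; py=w@R[:,1]*1000; pz=w@n*1000
print("red in port frame: x' %s y %s z med %.1f"%(np.percentile(px,[1,99]),np.percentile(py,[1,99]),np.median(pz)))
b=(H>100)&(H<130)&(S>120)&(V>40)&(np.linalg.norm(T[...,:2],axis=-1)<.03); t=T[b]*1000
k=t[(t[:,2]>-30)]; print("blue y",np.percentile(k[:,1],[1,99]),"xmax",np.percentile(k[:,0],98))
k=T[(H>15)&(H<30)&(S>110)&(V>60)&(T[...,2]>.035)&(T[...,2]<.055)&(np.linalg.norm(T[...,:2],axis=-1)<.03)]*1000
print("brass ring",len(k),np.percentile(k,[1,50,99],axis=0))
np.savez("w5.npz",**f); save("w5.png",im[100:260,160:360],4)
E
python3 m2.py
```

```text
t 9.45 pos [ 0.5034 -0.2156  0.1858] F [ 0.6862  0.3012 -2.7765] w 0.028249227827231577 gf 80.09925127029419
shift cm [-0.0949 -0.0406 -0.0806] turn deg [ 0.0356 -0.1165 -0.6164]
axis in tool [ 0.002   0.0006 -1.    ]
red 596 [[ -2.1182 -16.4783 108.9343]
 [ 10.3687   0.6162 110.6714]
 [ 20.477   20.4916 111.9486]] svd n [-0.7018 -0.0519 -0.7105]
red in port frame: x' [-19.9459  12.8638] y [-16.6304  17.8589] z med 0.5
blue y [-12.367   15.3464] xmax 17.18201149156471
brass ring 535 [[ -2.5724 -17.3411  42.6096]
 [ 14.508    0.1542  44.8336]
 [ 21.4332  19.3731  48.2726]]
```

View pics/w5.png

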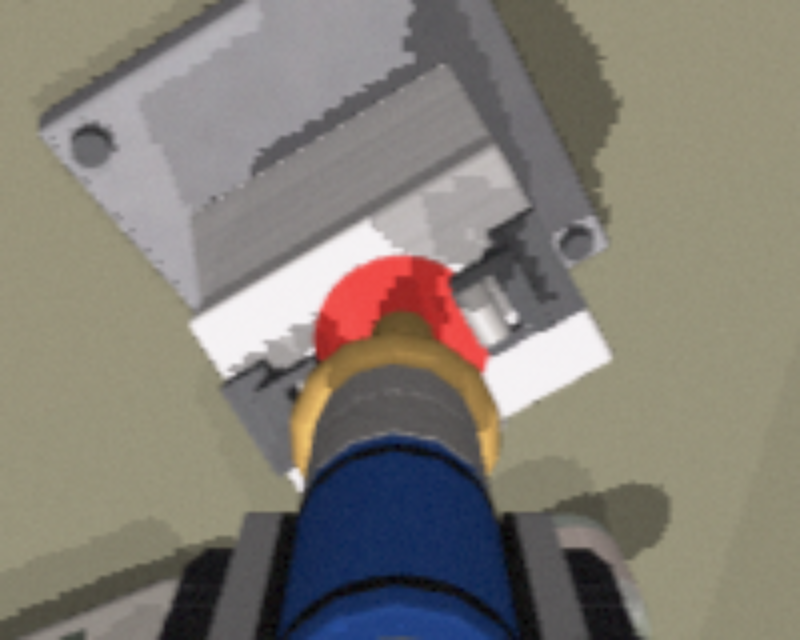

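The nipple stays centred behind the coupler ring, and the red arc shows at (316,330) to (445,262). I fit the visible arc against the coupler's ring, both in tool coordinates, so that the camera bias cancels.

```bash
cat > m3.py <<'E'
from h import *
from scipy.optimize import least_squares
import sys
f=dict(np.load("w5.npz")) if len(sys.argv)<2 else grab("wrist")
s=sensors.read_state()
im=f["frame"]; Rc,c=f["Rc"],f["c"]; Ki=np.linalg.inv(f["camera_matrix"])
n,R=port(); R0=Rn.from_rotvec(s["tcp_rot"]).as_matrix()
hsv=cv2.cvtColor(im,cv2.COLOR_RGB2HSV); H,S,V=[hsv[...,i].astype(int) for i in range(3)]
near=np.linalg.norm(f["X"]-SEAT,axis=-1)<.05
red=(((H<8)|(H>172))&(S>120)&(V>60)); white=(S<50)&(V>120)&near
red&=near
def proj(u,v):
    d=Rc@Ki@np.array([u,v,1.]); P=c+d*((SEAT-c)@n)/(d@n); return (P-s["ee_pos"])@R0*1000
pts=[]
for v,u in zip(*np.nonzero(red)):
    for du,dv in((1,0),(-1,0),(0,1),(0,-1)):
        for k in (1,2):
            if white[v+dv*k,u+du*k]: pts.append(proj(u+du*k/2,v+dv*k/2)); break
pts=np.array(pts)
g=lambda p:np.hypot(pts[:,0]-p[0],pts[:,1]-p[1])-p[2]
r=least_squares(g,[0,0,20],loss="soft_l1",f_scale=.5); print(len(pts),"red circle in tool mm",r.x,"res",np.std(g(r.x)))
r=least_squares(lambda p:g([p[0],p[1],20.]),[0,0],loss="soft_l1",f_scale=.5); print("r=20:",r.x)
# coupler outlines: blue edge columns -> tangent rays; compare with x,y centre
b=(H>100)&(H<130)&(S>120)&(V>40)&~near
ring=(H>15)&(H<30)&(S>110)&(V>60)
T=(f["X"]-s["ee_pos"])@R0*1000
k=ring&(T[...,2]>38)&(T[...,2]<56)&(np.hypot(T[...,0],T[...,1])<28); q=T[k]
# outer top silhouette of ring projected to the ring plane z=46
vs,us=np.nonzero(k); o=[]
for u in np.unique(us):
    v=vs[us==u].min(); d=R0.T@Rc@Ki@np.array([u,v-.5,1.]); cc=(c-s["ee_pos"])@R0; P=cc+d*(.0455-cc[2])/d[2]; o.append(P*1000)
o=np.array(o); r=least_squares(lambda p:np.hypot(o[:,0]-p[0],o[:,1]-p[1])-p[2],[0,0,19.5],loss="soft_l1",f_scale=.5); print("ring circle",r.x,len(o))
E
python3 m3.py
```

```text
103 red circle in tool mm [ 2.1337  1.5836 19.7641] res 1.1571888741829053
r=20: [1.894  1.6973]
ring circle [ 4.2292  0.9541 18.2634] 52
```

Aligned to within 0.5 mm. I advance along the tool axis.

Request:
{"op": "step_arm", "data": {"plan": [[[0, 0, 1, 0, 0, 0, -1], [0, 0, 1, 0, 0, 0, -1], [0, 0, 1, 0, 0, 0, -1], [0, 0, 0.5, 0, 0, 0, -1], [0, 0, 0.5, 0, 0, 0, -1], [0, 0, 0, 0, 0, 0, -1]]]}}

```text
time: 10.1
ee_pos: [0.5191, -0.2095, 0.148]
tcp_rot: [0.3, 2.72, 0.253]
force: [-0.1, -0.0, -3.1]
width: 0.0285
grasp_force: 80.1
```

```bash
cat > st.py <<'E'
from h import *
s=sensors.read_state(); n,R=port(); R0=Rn.from_rotvec(s["tcp_rot"]).as_matrix()
print("h mm",((s["ee_pos"]+R0@OFF-SEAT)@n)*1000,"lat tool",(R0.T@(s["ee_pos"]+R0@OFF-SEAT))[:2]*1000,"F tool",R0.T@s["force"],"tq",R0.T@s["ft_torque"],"tilt",np.degrees(np.arccos(-R0[:,2]@n)),s["time"],s["width"])
E
python3 st.py; python3 m3.py new
```

```text
h mm 17.89745381776488 lat tool [2.2906 1.0582] F tool [ 1.177  -0.7008  2.7316] tq [0.1658 0.3587 0.0111] tilt 0.2705603543519949 10.1 0.028519495227297555
82 red circle in tool mm [ 0.1585  2.3181 20.9617] res 0.19476875750046485
r=20: [1.2149 1.9593]
ring circle [ 4.2564  1.3373 18.4487] 52
```

Request:
{"op": "step_arm", "data": {"plan": [[[-0.12, 0, 0, 0, 0, 0, -1], [0, 0, 0.2, 0, 0, 0, -1], [0, 0, 0.2, 0, 0, 0, -1], [0, 0, 0.1, 0, 0, 0, -1], [0, 0, 0, 0, 0, 0, -1], [0, 0, 0, 0, 0, 0, -1]]]}}

```text
time: 10.75
ee_pos: [0.5223, -0.2097, 0.145]
tcp_rot: [0.3, 2.719, 0.251]
force: [0.7, -0.3, -2.7]
width: 0.0285
grasp_force: 80.1
```

```bash
python3 st.py; python3 m3.py new
```

```text
h mm 13.857672139648631 lat tool [0.3208 0.6563] F tool [ 0.2484 -0.7626  2.7134] tq [ 0.1805  0.3576 -0.0929] tilt 0.16329864550393144 10.75 0.02846860791923943
96 red circle in tool mm [ 1.8441  2.3819 20.8425] res 0.21051872694735985
r=20: [2.7883 2.1121]
ring circle [ 3.5112  1.0632 18.5883] 52
```

No lateral force yet. I go on in small steps.

Request:
{"op": "step_arm", "data": {"plan": [[[0, 0, 0.2, 0, 0, 0, -1], [0, 0, 0.2, 0, 0, 0, -1], [0, 0, 0.2, 0, 0, 0, -1], [0, 0, 0, 0, 0, 0, -1], [0, 0, 0, 0, 0, 0, -1]]]}}

```text
time: 11.3
ee_pos: [0.5246, -0.2087, 0.1404]
tcp_rot: [0.299, 2.719, 0.252]
force: [-5.6, 0.5, 5.2]
width: 0.0283
grasp_force: 81.0
```

```bash
python3 st.py
```

```text
h mm 8.66644928734869 lat tool [0.196  1.0534] F tool [ 3.2673  0.6982 -6.9212] tq [-0.2367  0.9646 -0.0158] tilt 0.20143197144018232 11.3 0.02830212953000804
```

Request:
{"op": "step_arm", "data": {"plan": [[[0.05, 0, 0.2, 0, 0, 0, -1], [0, 0, 0.2, 0, 0, 0, -1], [0, 0, 0.1, 0, 0, 0, -1], [0, 0, 0, 0, 0, 0, -1]]]}}

```text
time: 11.7
ee_pos: [0.5265, -0.2081, 0.1358]
tcp_rot: [0.299, 2.719, 0.252]
force: [-3.9, 1.6, 5.1]
width: 0.0284
grasp_force: 81.0
```

```bash
python3 st.py
```

```text
h mm 3.6363636208398336 lat tool [0.281  1.0345] F tool [ 2.0615  1.9828 -5.9702] tq [-0.2399  0.7241  0.0273] tilt 0.15794137966679597 11.7 0.028414925417803917
```

Request:
{"op": "step_arm", "data": {"plan": [[[0, 0, 0.2, 0, 0, 0, -1], [0, 0, 0.1, 0, 0, 0, -1], [0, 0, 0.1, 0, 0, 0, -1], [0, 0, 0, 0, 0, 0, -1]]]}}

```text
time: 12.1
ee_pos: [0.5275, -0.208, 0.1345]
tcp_rot: [0.296, 2.719, 0.251]
force: [-19.4, 2.1, 22.1]
width: 0.0282
grasp_force: 83.5
```

```bash
python3 st.py
```

```text
h mm 1.9865254657271785 lat tool [-0.1184  0.9518] F tool [ 10.0211   3.4785 -27.5465] tq [-0.6994  2.0485  0.0638] tilt 0.19386014347063932 12.1 0.028224994848281372
```

Request:
{"op": "step_arm", "data": {"plan": [[[0.06, 0.02, 0, 0, 0, 0, -1], [0, 0, 0, 0, 0, 0, -1], [0, 0, 0, 0, 0, 0, -1]]]}}

```text
time: 12.4
ee_pos: [0.5274, -0.208, 0.1344]
tcp_rot: [0.297, 2.718, 0.25]
force: [-17.1, 1.8, 20.1]
width: 0.0286
grasp_force: 83.2
```

```bash
python3 st.py; cat > m4.py <<'E'
from h import *
s=sensors.read_state(); f=grab("wrist"); im=f["frame"]
R0=Rn.from_rotvec(s["tcp_rot"]).as_matrix(); T=(f["X"]-s["ee_pos"])@R0*1000
hsv=cv2.cvtColor(im,cv2.COLOR_RGB2HSV); H,S,V=[hsv[...,i].astype(int) for i in range(3)]
r=np.hypot(T[...,0],T[...,1])
red=((H<8)|(H>172))&(S>120)&(V>60)&(r<30)&(T[...,2]>30); wh=(S<50)&(V>150)&(r<38)&(T[...,2]>40)&(T[...,2]<65)&(T[...,0]>0)
ring=(H>15)&(H<30)&(S>110)&(V>60)&(r<28)&(T[...,2]>30)&(T[...,2]<65)
for n_,m in(("red",red),("white",wh),("ring",ring)):
    if m.sum()>3: print(n_,m.sum(),np.percentile(T[m][:,2],[5,50,95]))
w=T[wh]; A=np.c_[w[:,:2],np.ones(len(w))]; print("face plane in tool",np.linalg.lstsq(A,w[:,2],rcond=None)[0])
save("w6.png",im[120:280,160:360],4)
E
python3 m4.py
```

```text
h mm 2.014437457642714 lat tool [-0.0578  0.9219] F tool [  8.5716   3.1384 -24.8727] tq [-0.6256  1.797   0.0767] tilt 0.11229236357075392 12.4 0.02859259709878601
red 170 [47.4816 53.3265 54.4137]
white 1632 [52.8483 54.0248 55.1098]
ring 464 [43.2839 44.476  46.561 ]
face plane in tool [ 0.0823 -0.0453 51.8516]
```

View pics/w6.png

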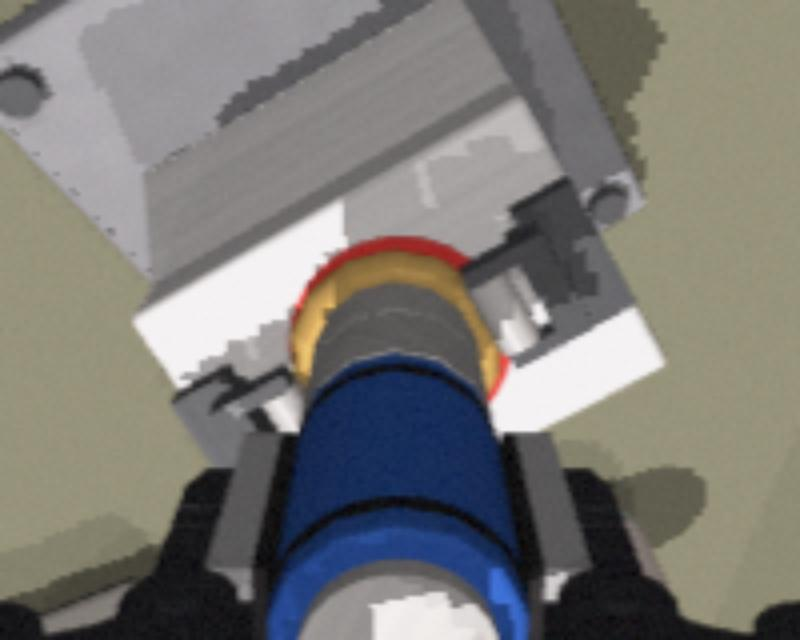

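Request:
{"op": "step_arm", "data": {"plan": [[[0.1, 0.03, 0, 0, 0, 0, -1], [0, 0, 0, 0, 0, 0, -1], [0, 0, 0, 0, 0, 0, -1]]]}}

```text
time: 12.75
ee_pos: [0.5272, -0.2079, 0.1344]
tcp_rot: [0.297, 2.717, 0.249]
force: [-13.7, 0.5, 18.3]
width: 0.0285
grasp_force: 82.9
```

```bash
python3 st.py
```

```text
h mm 1.9960191512087104 lat tool [0.0568 0.9584] F tool [  5.7733   2.0395 -22.0244] tq [-0.5474  1.3696  0.0419] tilt 0.013225157798944065 12.75 0.028521763003075153
```

Request:
{"op": "step_arm", "data": {"plan": [[[0.1, 0.03, 0.05, 0, 0, 0, -1], [0, 0, 0, 0, 0, 0, -1], [0, 0, 0, 0, 0, 0, -1]]]}}

```text
time: 13.05
ee_pos: [0.5271, -0.2078, 0.1343]
tcp_rot: [0.298, 2.715, 0.248]
force: [-14.2, 0.0, 20.6]
width: 0.0288
grasp_force: 82.9
```

```bash
python3 st.py; python3 m4.py
```

```text
h mm 1.9438873559881544 lat tool [0.1341 0.928 ] F tool [  5.2317   2.0061 -24.3395] tq [-0.5136  1.369   0.093 ] tilt 0.09213211036703015 13.05 0.02877946532361798
red 161 [49.9537 53.2476 54.2432]
white 1634 [52.8453 53.9365 55.0421]
ring 466 [43.1816 44.6071 46.7843]
face plane in tool [ 0.0749 -0.0454 51.9395]
```

```bash
python3 - <<'E'
from h import *
s=sensors.read_state(); f=grab("wrist"); im=f["frame"]
R0=Rn.from_rotvec(s["tcp_rot"]).as_matrix(); T=(f["X"]-s["ee_pos"])@R0*1000
hsv=cv2.cvtColor(im,cv2.COLOR_RGB2HSV); H,S,V=[hsv[...,i].astype(int) for i in range(3)]
r=np.hypot(T[...,0],T[...,1])
m=(((H<8)|(H>172))&(S>120)&(V>60)|(S<50)&(V>130))&(r<50)&(r>18)&(T[...,2]>46)&(T[...,2]<60)
w=T[m]; rng=np.random.default_rng(0); best=(0,)
for _ in range(500):
    a=w[rng.choice(len(w),3,0)]; n=np.cross(a[1]-a[0],a[2]-a[0]); 
    if np.linalg.norm(n)<50: continue
    n/=np.linalg.norm(n); i=abs((w-a[0])@n)<.4
    if i.sum()>best[0]: best=(i.sum(),i)
q=w[best[1]]; A=np.c_[q[:,:2],np.ones(len(q))]; print(len(w),len(q),np.linalg.lstsq(A,q[:,2],rcond=None)[0],np.percentile(q,[2,98],axis=0))
E
```

```text
3256 1481 [ 0.0055 -0.0002 53.9417] [[-12.9163 -41.9522  53.5656]
 [ 41.8963  46.5336  54.4794]]
```

Request:
{"op": "step_arm", "data": {"plan": [[[0, 0, 0.1, 0, 0, 0, -1], [0, 0, 0, 0, 0, 0, -1], [0, 0, 0, 0, 0, 0, -1]]]}}

```text
time: 13.45
ee_pos: [0.5273, -0.2079, 0.1343]
tcp_rot: [0.296, 2.716, 0.248]
force: [-21.5, 0.2, 27.1]
width: 0.0284
grasp_force: 84.0
```

```bash
python3 st.py
```

```text
h mm 1.916596749865179 lat tool [-0.0505  0.9043] F tool [  9.4749   2.3269 -33.2071] tq [-0.703   1.8147  0.0564] tilt 0.07690559311773824 13.45 0.028354103507756953
```

The stop is rigid: 1 mm more command gave 9 N more and only 0.03 mm of motion. The port face is square to the tool to within 0.3°. The roughly 2 mm residual height matches the low bias the wrist camera also showed on the coupler top, so the coupler is home. I ease to a moderate push and take a last check.

Request:
{"op": "step_arm", "data": {"plan": [[[0.05, 0, -0.08, 0, 0, 0, -1], [0, 0, 0, 0, 0, 0, -1], [0, 0, 0, 0, 0, 0, -1], [0, 0, 0, 0, 0, 0, -1], [0, 0, 0, 0, 0, 0, -1]]]}}

```text
time: 13.95
ee_pos: [0.527, -0.2078, 0.1343]
tcp_rot: [0.297, 2.715, 0.247]
force: [-14.3, 0.9, 21.7]
width: 0.0282
grasp_force: 82.7
```

```bash
python3 st.py; python3 - <<'E'
from h import *
b=grab("top"); a=grab("scene"); 
save("end.png",np.vstack([b["frame"][90:290],a["frame"][100:300]]),1.45)
E
```

```text
h mm 1.9598182658184657 lat tool [0.1332 0.8818] F tool [  5.1407   3.0068 -25.3181] tq [-0.6069  1.1681  0.1137] tilt 0.1381056638521632 13.95 0.028206263619434253
```

View pics/end.png

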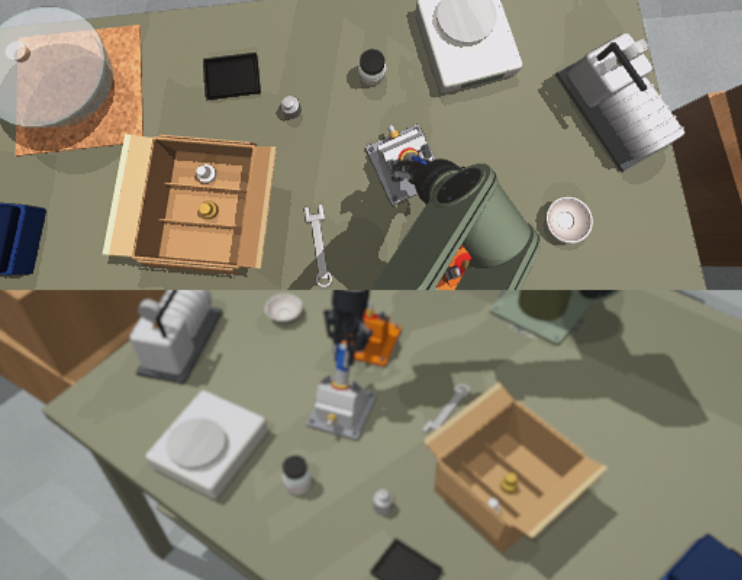

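The coupler sits on the grey port at (342,375) in the lower picture. The flaps lie open at (120,195) and (258,200), the cap and adapter are still in their cells, and the bench items are undisturbed. The push holds at about 28 N, well above the 10 N needed, so I hand in.

```bash
python3 -c "
from plant import ctrl
print(ctrl.hand_in())"
```

```text
the job is handed in; nothing more can be done
None
```

I opened both flaps, took out the coupler and pressed it onto the grey port to a hard stop I judge to be home, then handed in at about 14 s, still gripping it and pushing with about 28 N. I did not read the valve travel directly. The snap and the home position are inferred from the force drop, the rigid stop and the camera views.

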